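# Put the dust extraction back into service

### The job

Put the bench dust extraction back into service: slide the clean blue filter cassette gently down into the shaft of the filter housing until it is fully home, without letting it drop. Then take the red key from the key block, push it fully into the key switch of the control box, turn it clockwise to on as far as it goes and leave it there, and finally press the green start button all the way down and let it go. Leave the used cassette, the other keys and everything else on the bench alone.

Things in the scene. Friction and masses are not known exactly. Their poses are not given: they have to be found in the camera images.
- clean_cassette_grip (a point): Clean filter cassette: blue frame, white pleats, 90 (x) x 26 (y) x 90 (z) mm, with a blue grip tab 40 (x) x 14 (y) x 44 (z) mm on top. Point: centre of the tab, 112 mm above the cassette's underside, 22 mm above the frame's top; z up. 0.15 to 0.31 kg. Stands loose in a bay of the black rack (floor 4 mm, walls to 30 mm above the table). Same either way round.
- used_cassette_grip (a point): Used filter cassette: grey frame, brown pleats, black tab; same size and same point as the clean one. It stands in the other bay of the rack, 115 mm from the clean one along the cassettes' x. Leave it alone.
- bay_floor (a point): Grey and red fixed filter housing, 170 (x) x 110 (y) x 112 (z) mm, with a vertical shaft open at the top: 93 (x) x 29.6 (y) mm, 90 mm deep, mouth chamfered 4 mm. Point: centre of the shaft's floor, 22 mm above the table; z up. A cassette that is home stands on it, frame flush with the housing's top, tab proud. A pipe stub sticks out of the +x side to 109 mm from the centre.
- red_key_head (a point): Red key: head 36 (x) x 12 (y) x 36 (z) mm, neck 12 mm and shoulder 26 mm across, steel blade 18 (x) x 5 (y) mm, 26 mm long, down. Point: centre of the head; the shoulder's underside is 34 mm, the tip 60 mm below; z up. 0.04 to 0.08 kg. Stands loose in a slot of the key block (190 x 60 x 40 mm), shoulder on its top; next key 60 mm off along x. Fits the switch either way round.
- yellow_key_head (a point): Yellow key in the same block, same shape and point as the red one. Leave it alone.
- blue_key_head (a point): Blue key in the same block, same shape and point as the red one. Leave it alone.
- switch_face (a point): Key switch on the fixed control box (200 x 120 x 60 mm): brass barrel turning in an aluminium collar 50 mm across, both 94 mm above the table. Point: centre of the barrel's face, on the turning axis; turns with it; z up, x along the slot (20.4 (x) x 6.8 (y) mm, 34 mm deep, 2 mm chamfer). When the key is fully in, its shoulder rests on the face, the centre of its head 34 mm above the point.
- key_switch (a joint): Turn of the key switch's barrel, rad: 0 = off (as at the start), grows clockwise seen from above, stop at 1.2 = on. It stays where it is left (friction 0.04 N m). The key has about 0.1 rad of play in the slot.
- start_button_top (a point): Green start button on the control box, 28 mm across, 105 mm from the switch's axis. The point is the centre of its top, 82 mm above the table; z up. Black housing 44 mm across around it, 72 mm above the table.
- start_button (a joint): Travel of the start button, m: 0 = up, 0.006 = fully down; springs back. Fully down takes 5 N.
- brush: Brush lying on the bench nearest the robot, bystander; origin at its underside, x along it.
- scraper: Flat scraper lying on the bench nearest the robot, bystander; origin at its underside, x along it.
- sand_core_mid (a point): White printed core shaped like a spool, 64 mm across, 68 mm high, bystander; point half-way up.
- jar_mid (a point): Jar with a white cap, 64 mm across, 90 mm high, bystander; point half-way up.
- cup_rim (a point): Steel cup, 70 mm across, 80 mm high, bystander; point at the centre of its mouth.

How it is judged:
By the outcome, as a careful person would: the job done as asked, in the order asked, and still so for the second after the job is handed in, with the robot touching nothing.
It also fails if it takes over 72 s, if anything falls off the work surface, if the arm or the gripper's body presses on something with over 40 N, if the wrist force passes 120 N, or if a joint passes its speed limit or range.

### The arm

A 6-joint arm with a two-finger parallel gripper is mounted at the origin on the work surface. World frame = base frame: x ahead of the robot, y to its left, z up, the work surface at z = 0. Lengths are in mm, angles in degrees, forces in N, time in s.
With the tool pointing down it reaches from about 350 to 850 mm from the base axis. Payload 8.1 kg.
Tool frame: the origin (TCP) lies at the very end of the fingers, on their centre line; the grasp point (between the pads) lies 19 mm behind it; z points along the fingers, y is the direction in which the jaws open and shut (so a half turn about z gives the same grasp; the last joint's range is limited). The gripper opens to 85 mm and grips with 20 to 120 N. Pads are 22 mm wide; open, the fingers measure 114 mm over their backs; the gripper's body (76 mm by 85 mm) begins 54 mm behind the grasp point. The pads swing forward as they close: fully open they stand 13 mm farther back than shut.
Start: joints at [-79.435, 7.471, 85.268, -0, 87.261, -4.893], TCP at [159.943, -578.294, 231.292] pointing down, gripper open.
Joint ranges: [-169.43, 169.43], [-51.17, 129.36], [1.28, 143.12], [-76.62, 256.62], [0, 156.53], [-152.29, 152.29]. Speed limits (degrees/s): [136.94, 136.94, 159.86, 180, 180, 180].

### API

Orientations are given as [roll, pitch, yaw] about the fixed x, y, z axes, in that order (R = Rz(yaw) Ry(pitch) Rx(roll)).
In Python, from bench import r, eyes gives the robot as it stands. The module is installed in compiled form; this text tells all that it offers.
- The arm moves only by the tool play_rows, never from a script. Its argument "deltas" is a list of rows, each a list of 3 entries, a list of its own where there are three numbers: the shift along the tool's x, y, z in m, then the turn, a rotation vector about the tool's x, y, z in rad, then the closure, from 0 (fully open) to 1 (shut). A call has 1 to 8 rows; each row shifts and turns the pose as measured when the row begins, along the tool's axes as they then stand; what a row does not reach is not made up. A row lasts 1/8 s, in which the tool goes at most 62.5 mm and 10.7 degrees, less where a joint would pass 70% of its speed; a pose out of reach is approached as far as the arm can. A call with a gripper value outside its range is refused whole. The fingers move at their own pace and stop on an object; "force" is the grip in N (left out, the last holds). Time passes only in rows, so rows that do not move let the fingers close. It gives the time, the measured TCP pose, the force and the opening at its end, in the units of the state.
- r.sense(): the state, without advancing time (a new reading comes with each control period).
- eyes.snapshot(name): name is "scene" or "top"; returns the picture (384x512x3 uint8, red, green, blue); there is no depth.
- eyes.get_calibration(name): a dict with "mtx" (3x3 intrinsics, pixels), "D" ([k1, k2, p1, p2, k3] as OpenCV has them; the pictures are not rectified), "R" (3x3) and "t" (3): a world point X has camera coordinates R X + t. Camera axes: x right, y down, z forward; pixel columns grow to the right and rows downward; lengths in mm; the calibration is good to about 2 mm. A picture is of the moment at which its call begins. get_calibration takes no time and is no camera call.
- r.hand_in(): hands the job in, once; it reports no verdict.
The state is a dict: "time": time; "joint_pos": joint angles; "qd": joint speeds; "joint_efforts": joint torques, N m; "tool_pos": TCP position; "tcp_rot": TCP orientation; "ft_force": force on the tool from outside, world axes, zero at the start; "wrist_torque": the same for the moment, N m; "finger_gap": finger opening in mm.
Only numpy, scipy, OpenCV 4.12 (cv2) and the standard library are available. Lean on these libraries where they do the work, as an engineer would, in place of code of your own. Each camera call takes 0.05 s, during which the arm holds its last target. There are 200 camera calls.

## Working session

There is one attempt and no reset: what is moved stays moved. The work goes in short steps, Python scripts to look and compute and a tool call to move; the robot and the scene stay as the last step left them, time stands still between calls to the robot, and variables do not carry over. Pictures are saved under pics/ and viewed, about 8 in all and at most 12, crops included, and the job is handed in when it is done.

Besides the shell and the picture viewer there is one more tool, called after ">>>" as name(argument=value, ...), one argument or row to a line, values as JSON. play_rows: Moves the arm, as the interface text tells. Its arguments: {"type":"object","properties":{"deltas":{"type":"array"},"force":{"type":"number"}},"required":["deltas"]}

```bash
mkdir -p pics; python3 - <<'E'
from bench import r,eyes
import cv2
print(r.sense())
for n in("scene","top"):
    im=eyes.snapshot(n); cv2.imwrite(f"pics/{n}0.png",cv2.resize(im[:,:,::-1],None,fx=1.5625,fy=1.5625,interpolation=cv2.INTER_CUBIC)); cv2.imwrite(f"{n}_raw.png",im[:,:,::-1])
    print(n,eyes.get_calibration(n))
E
```

```text
{'time': 0.0, 'joint_pos': array([-7.94369221e+01,  7.51611743e+00,  8.53292395e+01, -1.25778386e-03,
        8.72618442e+01, -4.89339059e+00]), 'qd': array([ 0.04484481,  0.01789408, -0.04961433,  0.0337795 ,  0.06444551,
        0.0363066 ]), 'joint_efforts': array([ 2.92750432e-03, -5.69394028e+01, -5.00546014e+01,  1.18887447e-04,
        1.45796745e-02, -3.49170523e-05]), 'tool_pos': array([ 159.81247452, -577.75177994,  230.23429583]), 'tcp_rot': array([-1.79893083e+02, -7.89280380e-03,  1.54565224e+01]), 'ft_force': array([ 0.40815981, -0.48661777, -0.19341107]), 'wrist_torque': array([-0.0570089 ,  0.00054479,  0.0545184 ]), 'finger_gap': 85.6996311175811}
scene {'mtx': array([[477.37798388,   0.        , 256.43129635],
       [  0.        , 477.37798388, 193.39124846],
       [  0.        ,   0.        ,   1.        ]]), 'D': array([-0.03722324,  0.        ,  0.        ,  0.        ,  0.        ]), 'R': array([[-0.43698938,  0.89936303, -0.01365364],
       [ 0.53537475,  0.24787412, -0.80742325],
       [-0.72278223, -0.3601452 , -0.58981462]]), 't': array([ 247.66993069, -225.79928814, 1555.39790423])}
top {'mtx': array([[368.6192081 ,   0.        , 257.64678263],
       [  0.        , 368.6192081 , 187.7189113 ],
       [  0.        ,   0.        ,   1.        ]]), 'D': array([-0.08943277,  0.        ,  0.        ,  0.        ,  0.        ]), 'R': array([[ 0.00465284, -0.99997633, -0.00506763],
       [-0.99739083, -0.00427561, -0.07206416],
       [ 0.07204079,  0.00538971, -0.99738712]]), 't': array([-15.94258439, 584.02564918, 911.64790317])}
```

View pics/top0.png

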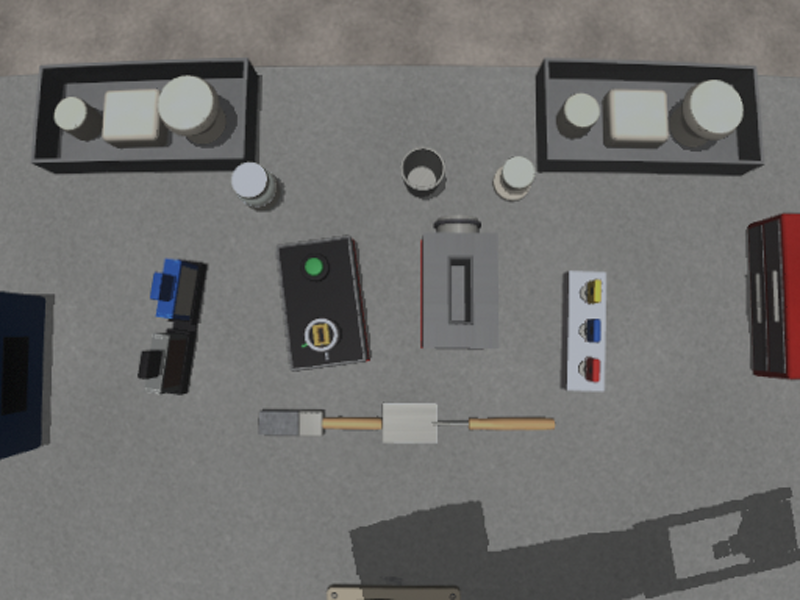

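View pics/scene0.png

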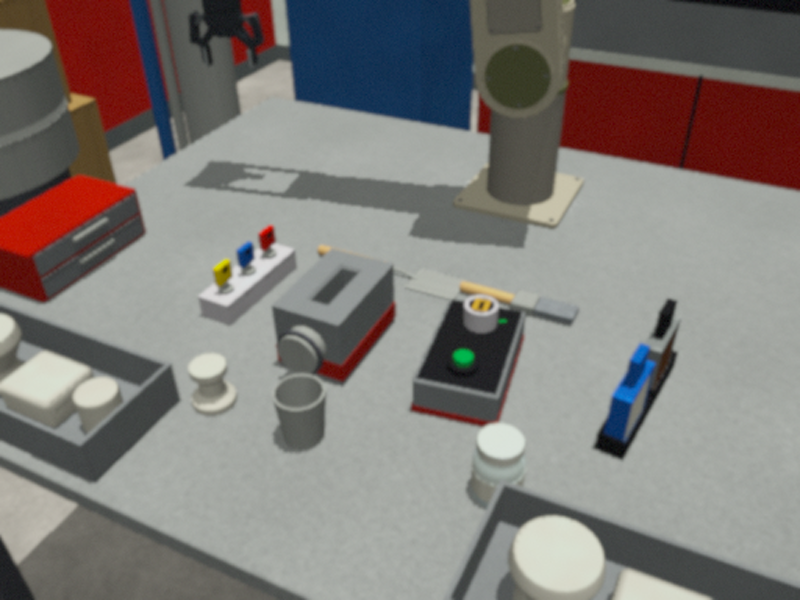

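Top view: the clean blue cassette is at left (~(175,288)) with the used one below it. The control box is at (322,305), with its switch at (320,335) and button at (314,267). The shaft is at (460,291) and the red key at (592,370). The scene view agrees. Next I'll take enlarged crops.

```bash
cat > h.py <<'E'
import cv2,numpy as np
from bench import r,eyes
def crop(im,x0,y0,x1,y1,s,name,step=10):
    c=cv2.resize(im[y0:y1,x0:x1],None,fx=s,fy=s,interpolation=cv2.INTER_CUBIC)
    c=cv2.convertScaleAbs(c,alpha=1.4,beta=10)
    for x in range(-(-x0//step)*step,x1,step):
        p=int((x-x0+.5)*s); cv2.line(c,(p,0),(p,6),(255,255,255),1); cv2.putText(c,str(x),(p+1,16),0,.35,(0,255,255),1)
    for y in range(-(-y0//step)*step,y1,step):
        p=int((y-y0+.5)*s); cv2.line(c,(0,p),(6,p),(255,255,255),1); cv2.putText(c,str(y),(8,p+4),0,.35,(0,255,255),1)
    if name: cv2.imwrite(name,c)
    return c
def ray(cam,uv,z):
    k=eyes.get_calibration(cam); p=cv2.undistortPoints(np.array(uv,float).reshape(-1,1,2),k["mtx"],k["D"])[:,0]
    d=np.c_[p,np.ones(len(p))]@k["R"]; c=-k["R"].T@k["t"]
    return c+d*((z-c[2])/d[:,2])[:,None]
def proj(cam,X):
    k=eyes.get_calibration(cam); return cv2.projectPoints(np.array(X,float).reshape(-1,3),cv2.Rodrigues(k["R"])[0],k["t"],k["mtx"],k["D"])[0][:,0]
E
python3 - <<'E'
from h import *
t=cv2.imread("top_raw.png")
a=crop(t,84,160,140,258,6,None);b=crop(t,174,148,244,246,6,None)
cv2.imwrite("pics/c1.png",np.hstack([a,b]))
a=crop(t,264,136,324,234,6,None);b=crop(t,356,164,396,262,6,None)
cv2.imwrite("pics/c2.png",np.hstack([a,b]))
E
```

```text
(no output)
```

View pics/c1.png

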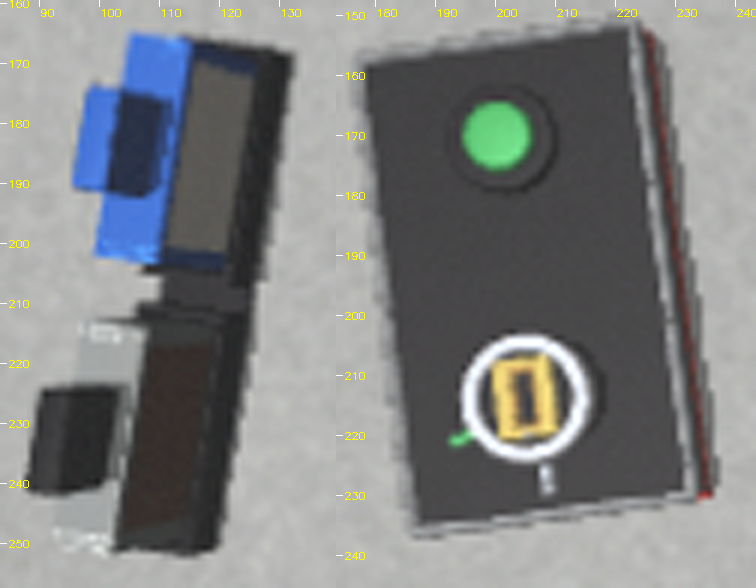

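View pics/c2.png

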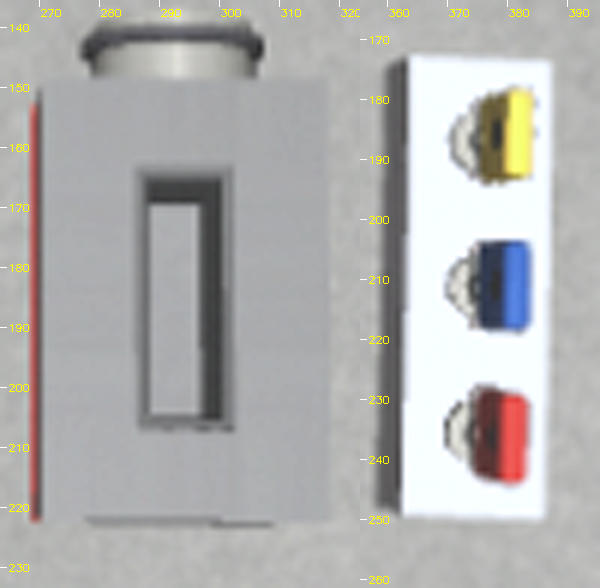

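The crops give readable corners. I'll compute poses and check them against known sizes.

```bash
cat > fit.py <<'E'
from h import *
def rect(n,c,z,L,cam="top"):
    P=ray(cam,c,z)[:,:2]; m=P.mean(0)  # order: far-left, far-right, near-right, near-left
    e=lambda a,b:np.linalg.norm(P[a]-P[b]); d=(P[0]-P[3])+(P[1]-P[2])
    print(n,m.round(1),"yaw of long axis %.1f"%np.degrees(np.arctan2(d[1],d[0])),"long",round((e(0,3)+e(1,2))/2,1),"short",round((e(0,1)+e(2,3))/2,1),"want",L)
rect("frame",[(103.7,165.3),(115.2,167),(109.8,204),(98,202)],94,"90x26")
rect("tab",[(97.7,173.7),(104.4,174.8),(101.3,192),(95,191)],138,"40x14")
rect("shaft outer",[(285.3,163.3),(301.3,163.3),(301.5,206.7),(285.5,206.7)],112,"101x37.6")
rect("housing top",[(271,148.8),(317.3,148.8),(317.5,222.5),(271,222.5)],112,"170x110")
rect("block",[(362.5,173),(386.5,173.5),(385.5,250),(361,249.5)],40,"190x60")
for n,a in(("red",[(378,228.3),(382.3,228.8),(382,244.6),(377.5,244)]),("blue",[(378.5,204),(382.8,204),(382.8,218.7),(378.5,218.7)]),("yel",[(379,178.8),(383,179),(382.5,193.5),(378.5,193.5)])): rect(n,a,92,"36x12")
rect("box",[(176.8,158.3),(221.5,151.5),(230.7,229.5),(185.5,236)],60,"200x120")
rect("slot outer",[(199.3,207.3),(207.3,206.3),(209.2,219.6),(201,220.8)],94,"24.4x10.8 / barrel")
S=ray("top",[(203.7,213.6)],94)[0];B=ray("top",[(198.8,170.2)],82)[0]
print("switch",S,"button",B,np.linalg.norm((S-B)[:2]),np.degrees(np.arctan2(*(B-S)[1::-1])))
E
python3 fit.py
python3 - <<'E'
from h import *
t=cv2.imread("scene_raw.png")
print([proj("scene",p).round(1).tolist() for p in ([0,0,0],[500,0,0])])
a=crop(t,380,185,440,285,5,None);b=crop(t,262,180,340,280,5,None)
c=crop(t,170,155,256,240,5,None)
o=np.zeros((600,800,3),np.uint8)
cv2.imwrite("pics/c3.png",np.hstack([a,b])); cv2.imwrite("pics/c4.png",crop(t,126,140,256,240,6,None))
E
```

```text
frame [584.9 345. ] yaw of long axis -6.8 long 88.5 short 29.1 want 90x26
tab [585.1 342.9] yaw of long axis -7.8 long 39.5 short 15.5 want 40x14
shaft outer [584.3 -95.5] yaw of long axis 0.1 long 99.5 short 36.6 want 101x37.6
housing top [583.2 -97.5] yaw of long axis -0.1 long 169.1 short 106.3 want 170x110
block [ 525.2 -303.1] yaw of long axis -1.8 long 190.3 short 61.4 want 190x60
red [ 466.  -300.2] yaw of long axis -2.1 long 36.7 short 10.6 want 36x12
blue [ 524.6 -302.7] yaw of long axis -0.9 long 34.5 short 10.3 want 36x12
yel [ 583.8 -304. ] yaw of long axis -3.1 long 34.6 short 9.6 want 36x12
box [566.5 117.9] yaw of long axis 7.4 long 191.0 short 110.8 want 200x120
slot outer [518.2 110.4] yaw of long axis 8.5 long 31.4 short 19.1 want 24.4x10.8 / barrel
switch [517.89661961 111.53609506  94.        ] button [620.8971478  126.61290566  82.        ] 104.09812210161887 8.327590508812216
[[[332.3, 124.2]], [[268.1, 210.1]]]
```

View pics/c3.png

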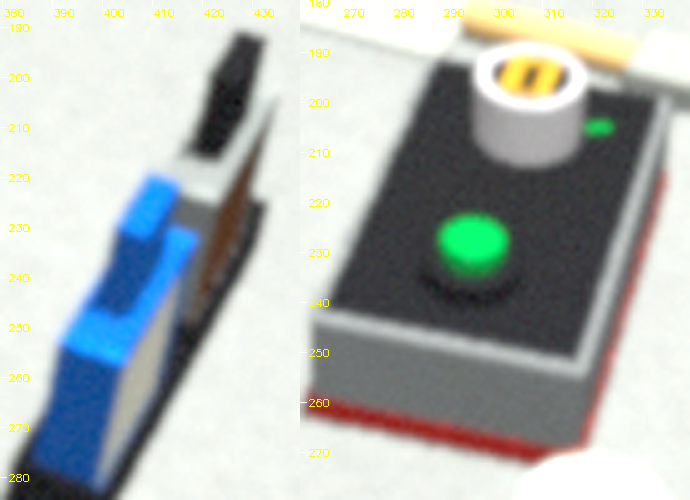

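Scene crop: button top at (293.5,227.5), switch ring at (305.5,195), cassette tab top around (407,227). Now I'll check how well the two cameras agree.

```bash
python3 - <<'E'
from h import *
def R(y): y=np.radians(y); return np.array([[np.cos(y),-np.sin(y)],[np.sin(y),np.cos(y)]])
def corners(c,y,L,W,z): return np.c_[(np.array([[1,1],[1,-1],[-1,-1],[-1,1]])*[L/2,W/2])@R(y).T+c,[z]*4]
t=cv2.imread("scene_raw.png")
for n,X in(("button",[620.9,126.6,82]),("switch",[517.9,111.2,94])): print(n,proj("scene",X).round(1))
Q=[corners([585,344.2],-7,90,26,94),corners([585,344.2],-7,40,14,138),corners([584.3,-96.2],0,101,37.6,112),corners([584.3,-96.2],0,93,29.6,22),corners([465.5,-301],-2,36,12,92),corners([525,-302.5],-1.8,190,60,40),corners([517.9,111.2],8.2,20.4,6.8,94)]
Q0=Q
for cam in("scene","top"):
    t=cv2.imread(cam+"_raw.png"); s=5; b=cv2.resize(t,None,fx=s,fy=s,interpolation=cv2.INTER_CUBIC)
    for q in Q0: cv2.polylines(b,[((proj(cam,q)+.5)*s*16).astype(np.int32)],True,(255,0,255),1,cv2.LINE_AA,4)
    for X in([620.9,126.6,82],[517.9,111.2,94]): cv2.drawMarker(b,tuple(((proj(cam,X)[0]+.5)*s).astype(int)),(255,0,255),0,8)
    if cam=="scene":
        A=b[185*s:265*s,380*s:440*s]; B=b[150*s:230*s,165*s:257*s]; C=b[140*s:180*s,126*s:186*s]
        D=b[185*s:225*s,282*s:332*s]
        S1=np.hstack([A,B])
        b_scene=b
    else: T1=b[160*s:210*s,88*s:128*s]; T2=b[160*s:210*s,280*s:310*s]; T3=b[222*s:262*s,355*s:395*s];T4=b[200*s:240*s,185*s:225*s]
h=max(x.shape[0] for x in(S1,)); 
cv2.imwrite("pics/o1.png",S1)
sc=b_scene[140*s:180*s,150*s:190*s]
row1=np.hstack([T1,T2]); 
def pad(x,h=250): return cv2.copyMakeBorder(x,0,max(0,h-x.shape[0]),0,0,0)[:h]
row=np.hstack([pad(x) for x in(T1,T2,T3,T4)])
row2=np.hstack([pad(S1[:250]),])
def w(x,W=800): return cv2.copyMakeBorder(x,0,0,0,max(0,W-x.shape[1]),0)[:,:W]
# row3: scene keys, switch
cv2.imwrite("pics/o2.png",np.vstack([w(row),w(np.hstack([pad(b_scene[212*s:262*s,385*s:425*s]),pad(b_scene[160*s:210*s,190*s:245*s]),pad(b_scene[140*s:190*s,150*s:190*s]),pad(D[:,:125])]))]))
E
```

```text
button [[298.4 227.2]]
switch [[309.2 194.8]]
```

View pics/o2.png

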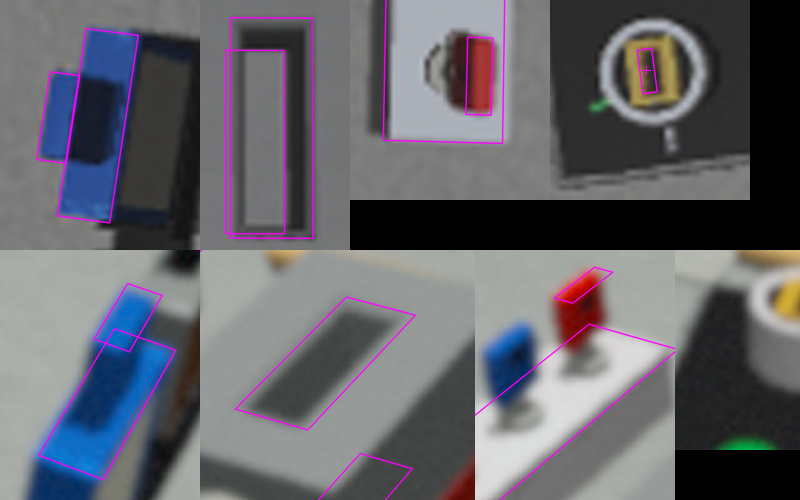

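My readings had a bias of about 1 px from the tick labels: the overlay is shifted, most clearly at the shaft and in the scene view. I'll redo them from exact crop pixels and compare both cameras.

```bash
cat > fit2.py <<'E'
from fit import rect
from h import *
print("-----")
def q(px,ox,x0,y0): return [((x-ox)/6+x0-.5,y/6+y0-.5) for x,y in px]
rect("frame",q([(130,34),(192,42),(160,265),(95,256)],0,84,160),94,"90x26")
rect("tab",q([(90,85),(125,91),(108,194),(74,188)],0,84,160),138,"40x14")
rect("shaft outer",q([(136,166),(233,166),(233,431),(136,431)],0,264,136),112,"101x37.6")
rect("red",q([(502,391),(528,395),(525,485),(498,480)],360,356,164),92,"36x12")
rect("block",q([(409,57),(551,63),(546,519),(401,514)],360,356,164),40,"190x60")
S=ray("top",q([(525,397.3)],336,174,148),94)[0];B=ray("top",q([(496.5,135.5)],336,174,148),82)[0]
print("switch",S,"button",B,np.linalg.norm((S-B)[:2]),np.degrees(np.arctan2(*(B-S)[1::-1])))
# scene: button and ring in c3 (s=5, x0=262,y0=180,ox=300)
s=lambda x,y:((x-300)/5+261.5,y/5+179.5)
print("scene button",s(473,239),proj("scene",B),ray("scene",[s(473,239)],82))
print("scene switch",s(529.5,75),proj("scene",S),ray("scene",[s(529.5,75)],94))
im=cv2.imread("top_raw.png").astype(int); b,g,rr=im[...,0],im[...,1],im[...,2]
for n,m,z in(("green",(g>rr+60)&(g>b+40),82),("redtop",(rr>g+90)&(rr>180),92)):
    k,l,st,c=cv2.connectedComponentsWithStats(m.astype(np.uint8))
    for i in range(1,k):
        if 15<st[i,4]<400 and c[i,1]>100: print(n,st[i],c[i],ray("top",[c[i]],z)[0])
E
python3 fit2.py | sed -n '/-----/,$p'
```

```text
-----
frame [585.4 342.8] yaw of long axis -6.8 long 89.0 short 26.3 want 90x26
tab [585.4 341.9] yaw of long axis -7.3 long 39.2 short 13.7 want 40x14
shaft outer [583.8 -97.5] yaw of long axis -0.2 long 101.3 short 37.0 want 101x37.6
red [ 465.9 -302.8] yaw of long axis -2.9 long 34.8 short 10.7 want 36x12
block [ 525.1 -305.8] yaw of long axis -1.7 long 189.3 short 60.6 want 190x60
switch [517.6452473  108.49379733  94.        ] button [621.18593252 123.14794475  82.        ] 104.57254674936112 8.055588229111022
scene button (296.1, 227.3) [[296.84372445 226.85172961]] [[623.21709398 122.27110748  82.        ]]
scene switch (307.4, 194.5) [[308.13625917 194.41428272]] [[518.65755404 107.09266678  94.        ]]
green [196 165  10  11  85] [200.45882353 170.16470588] [620.99235851 122.64498202  82.        ]
```

Sizes and both cameras now agree to within about 2 mm. Next is a planner that prints rows in the tool frame, then the first transit.

```bash
cat > plan.py <<'E'
import sys,numpy as np
from bench import r
from scipy.spatial.transform import Rotation as T
# usage: plan.py x y z yaw closure [mm/row] [deg/row]
a=[float(v) for v in sys.argv[1:]]; vm=a[5] if len(a)>5 else 60; vd=a[6] if len(a)>6 else 10
s=r.sense(); p=np.array(s["tool_pos"]); Rc=T.from_euler("xyz",s["tcp_rot"],degrees=True)
Rt=T.from_euler("xyz",[180,0,a[3]],degrees=True)
rv=(Rc.inv()*Rt).as_rotvec(); n=int(max(np.ceil(np.linalg.norm(np.array(a[:3])-p)/vm),np.ceil(np.degrees(np.linalg.norm(rv))/vd),1))
d=(np.array(a[:3])-p)/n/1000
print("t %.2f"%s["time"],"at",p.round(1),s["tcp_rot"].round(2),"q",s["joint_pos"].round(0),"F",s["ft_force"].round(1),"gap %.1f"%s["finger_gap"],"rows",n)
rows=[]
for i in range(n):
    l=(Rc*T.from_rotvec(rv*i/n)).inv().apply(d)
    rows.append([l.round(4).tolist(),(rv/n).round(3).tolist(),a[4]])
for i in range(0,n,8): print(str(rows[i:i+8]).replace(" ",""))
E
python3 plan.py 585 342 210 173 0
```

```text
t 0.10 at [ 159.9 -577.8  230.3] [-1.799e+02 -1.000e-02  1.546e+01] q [-79.   8.  85.   0.  87.  -5.] F [ 0.7 -0.  -0.6] gap 85.6 rows 17
[[[0.0385,-0.0455,0.0013],[-0.0,-0.0,-0.162],0.0],[[0.0453,-0.0387,0.0013],[-0.0,-0.0,-0.162],0.0],[[0.051,-0.0309,0.0013],[-0.0,-0.0,-0.162],0.0],[[0.0553,-0.0223,0.0013],[-0.0,-0.0,-0.162],0.0],[[0.0582,-0.0131,0.0013],[-0.0,-0.0,-0.162],0.0],[[0.0595,-0.0035,0.0012],[-0.0,-0.0,-0.162],0.0],[[0.0593,0.0061,0.0012],[-0.0,-0.0,-0.162],0.0],[[0.0575,0.0156,0.0012],[-0.0,-0.0,-0.162],0.0]]
[[[0.0543,0.0246,0.0012],[-0.0,-0.0,-0.162],0.0],[[0.0496,0.033,0.0012],[-0.0,-0.0,-0.162],0.0],[[0.0436,0.0406,0.0012],[-0.0,-0.0,-0.162],0.0],[[0.0365,0.0471,0.0012],[-0.0,-0.0,-0.162],0.0],[[0.0285,0.0524,0.0012],[-0.0,-0.0,-0.162],0.0],[[0.0197,0.0563,0.0012],[-0.0,-0.0,-0.162],0.0],[[0.0103,0.0587,0.0012],[-0.0,-0.0,-0.162],0.0],[[0.0008,0.0596,0.0012],[-0.0,-0.0,-0.162],0.0]]
[[[-0.0089,0.0589,0.0012],[-0.0,-0.0,-0.162],0.0]]
```

>>> play_rows(
  deltas=[
    [[0.038,-0.045,0],[0,0,-0.16],0],
    [[0.045,-0.039,0],[0,0,-0.16],0],
    [[0.051,-0.031,0],[0,0,-0.16],0],
    [[0.055,-0.022,0],[0,0,-0.16],0],
    [[0.058,-0.013,0],[0,0,-0.16],0],
    [[0.06,-0.004,0],[0,0,-0.16],0],
    [[0.059,0.006,0],[0,0,-0.16],0],
    [[0.058,0.016,0],[0,0,-0.16],0],
  ],
)

```text
time: 1.1
tool_pos: [357.2, -131.8, 227.2]
tcp_rot: [-179.9, -0.5, 90.7]
ft_force: [2.0, -0.8, 0.8]
finger_gap: 85.2
```

```bash
python3 plan.py 585 342 210 173 0
```

```text
t 1.10 at [ 357.2 -131.8  227.2] [-179.93   -0.48   90.65] q [-28. -28. 117.   0.  91. -29.] F [ 2.  -0.8  0.8] gap 85.2 rows 9
[[[0.0523,0.0259,0.0023],[0.001,-0.001,-0.16],0.0],[[0.0475,0.0339,0.0023],[0.001,-0.001,-0.16],0.0],[[0.0416,0.041,0.0022],[0.001,-0.001,-0.16],0.0],[[0.0345,0.0471,0.0021],[0.001,-0.001,-0.16],0.0],[[0.0266,0.052,0.0021],[0.001,-0.001,-0.16],0.0],[[0.018,0.0556,0.002],[0.001,-0.001,-0.16],0.0],[[0.0089,0.0577,0.002],[0.001,-0.001,-0.16],0.0],[[-0.0004,0.0584,0.002],[0.001,-0.001,-0.16],0.0]]
[[[-0.0097,0.0576,0.0019],[0.001,-0.001,-0.16],0.0]]
```

Tracking is good, so I'll continue.

>>> play_rows(
  deltas=[
    [[0.052,0.026,0.002],[0,0,-0.16],0],
    [[0.048,0.034,0.002],[0,0,-0.16],0],
    [[0.042,0.041,0.002],[0,0,-0.16],0],
    [[0.035,0.047,0.002],[0,0,-0.16],0],
    [[0.027,0.052,0.002],[0,0,-0.16],0],
    [[0.018,0.056,0.002],[0,0,-0.16],0],
    [[0.009,0.058,0.002],[0,0,-0.16],0],
    [[0,0.045,0.002],[0,0,-0.13],0],
  ],
)

```text
time: 2.1
tool_pos: [547.5, 299.7, 211.9]
tcp_rot: [179.7, -0.1, 164.9]
ft_force: [1.1, -0.8, 0.6]
finger_gap: 85.4
```

```bash
python3 plan.py 585.4 342.3 200 173 0
```

```text
t 2.10 at [547.5 299.7 211.9] [ 1.7967e+02 -1.1000e-01  1.6489e+02] q [ 24.  12.  83.   0.  86. -51.] F [ 1.1 -0.8  0.6] gap 85.4 rows 1
[[[-0.0255,0.0509,0.0121],[0.006,-0.001,-0.141],0.0]]
```

>>> play_rows(
  deltas=[
    [[-0.025,0.05,0.012],[0.006,0,-0.14],0],
    [[0,0,0],[0,0,0],0],
  ],
)

```text
time: 2.35
tool_pos: [584.0, 345.4, 193.5]
tcp_rot: [-179.8, -0.5, 173.5]
ft_force: [-1.0, -1.2, -0.5]
finger_gap: 85.5
```

```bash
python3 plan.py 585.4 342.3 100 173 0 20
python3 - <<'E'
from h import *
t=eyes.snapshot("top")[:,:,::-1];s=eyes.snapshot("scene")[:,:,::-1]
a=crop(t,70,150,160,250,6,None);b=crop(s,375,140,455,240,6,None)
cv2.imwrite("pics/g1.png",np.hstack([a,b])[:, :800] if False else cv2.resize(np.hstack([a,b]),None,fx=.78,fy=.78))
E
```

```text
t 2.35 at [584.  345.4 193.5] [-179.76   -0.49  173.48] q [ 26.  21.  73.   0.  86. -57.] F [-1.  -1.2 -0.5] gap 85.5 rows 5
[[[-0.0005,-0.0005,0.0187],[-0.001,-0.002,0.002],0.0],[[-0.0005,-0.0005,0.0187],[-0.001,-0.002,0.002],0.0],[[-0.0004,-0.0005,0.0187],[-0.001,-0.002,0.002],0.0],[[-0.0004,-0.0006,0.0187],[-0.001,-0.002,0.002],0.0],[[-0.0004,-0.0006,0.0187],[-0.001,-0.002,0.002],0.0]]
```

View pics/g1.png

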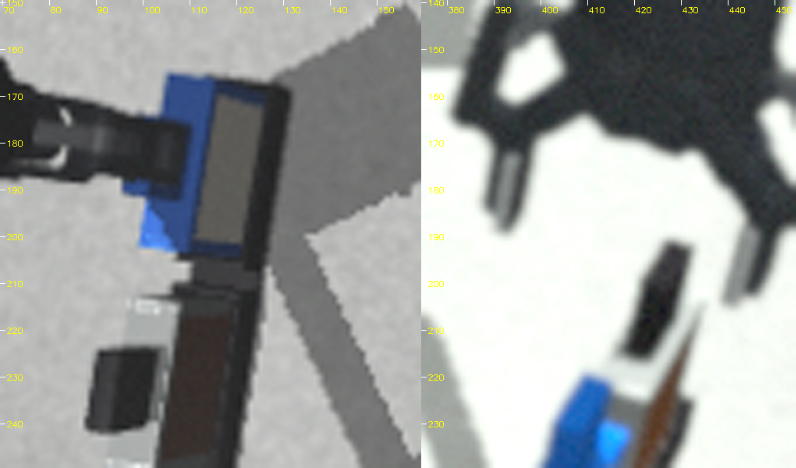

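The gripper straddles the tab, with both fingers clear. Descending now.

>>> play_rows(
  deltas=[
    [[-0.001,-0.003,0.025],[0,-0.002,0.004],0],
    [[0,0,0.025],[0,0,0],0],
    [[0,0,0.022],[0,0,0],0],
    [[0,0,0.014],[0,0,0],0],
    [[0,0,0.005],[0,0,0],0],
    [[0,0,0],[0,0,0],0.2],
  ],
)

```text
time: 3.2
tool_pos: [588.0, 336.8, 118.6]
tcp_rot: [179.6, 0.8, 172.4]
ft_force: [-0.3, -0.5, 0.4]
finger_gap: 69.9
```

```bash
python3 plan.py 585.4 342.3 100 173 0.3 20
```

```text
t 3.20 at [588.  336.8 118.6] [179.58   0.79 172.44] q [ 26.  23.  79.  -0.  77. -57.] F [-0.3 -0.5  0.4] gap 69.9 rows 1
[[[0.0035,0.0049,0.0186],[0.007,0.014,-0.01],0.3]]
```

>>> play_rows(
  deltas=[
    [[0.003,0.005,0.014],[0.007,0.014,-0.01],0.2],
    [[0,0,0.004],[0,0,0],0.2],
    [[0,0,0],[0,0,0],0.2],
  ],
)

```text
time: 3.58
tool_pos: [586.6, 343.3, 101.3]
tcp_rot: [179.9, 0.1, 173.1]
ft_force: [0.9, -0.4, 1.3]
finger_gap: 68.4
```

```bash
python3 plan.py 585.4 342.3 100 173 0.3 20
```

```text
t 3.58 at [586.6 343.3 101.3] [1.7993e+02 7.0000e-02 1.7307e+02] q [ 26.  24.  79.   0.  77. -57.] F [ 0.9 -0.4  1.3] gap 68.4 rows 1
[[[0.0011,-0.0011,0.0013],[0.001,0.001,0.001],0.3]]
```

>>> play_rows(
  deltas=[
    [[0.001,-0.001,0.001],[0,0,0],0.6],
    [[0,0,0],[0,0,0],0.8],
    [[0,0,0],[0,0,0],1],
    [[0,0,0],[0,0,0],1],
    [[0,0,0],[0,0,0],1],
  ],
  force=45,
)

```text
time: 4.2
tool_pos: [585.6, 342.6, 100.5]
tcp_rot: [179.9, 0.1, 173.1]
ft_force: [1.0, 0.3, -0.6]
finger_gap: 13.1
```

```bash
python3 plan.py 585.4 342.3 100 173 1 20
```

```text
t 4.20 at [585.6 342.6 100.5] [1.7990e+02 9.0000e-02 1.7307e+02] q [ 26.  24.  79.   0.  76. -57.] F [ 1.   0.3 -0.6] gap 13.1 rows 1
[[[0.0002,-0.0003,0.0005],[0.002,0.002,0.001],1.0]]
```

It's gripped at a 13 mm gap with no side force. Lifting straight up.

>>> play_rows(
  deltas=[
    [[0,0,-0.008],[0,0,0],1],
    [[0,0,-0.015],[0,0,0],1],
    [[0,0,-0.02],[0,0,0],1],
    [[0,0,-0.03],[0,0,0],1],
    [[0,0,-0.035],[0,0,0],1],
    [[0,0,-0.035],[0,0,0],1],
    [[0,0,-0.02],[0,0,0],1],
  ],
)

```text
time: 5.08
tool_pos: [584.7, 341.8, 274.3]
tcp_rot: [179.9, 0.1, 173.1]
ft_force: [0.0, -0.1, -2.4]
finger_gap: 13.2
```

```bash
python3 plan.py 583.9 -97.5 250 180 1 45
```

```text
t 5.08 at [584.7 341.8 274.3] [1.7991e+02 1.1000e-01 1.7306e+02] q [ 26.  19.  68.   0.  93. -57.] F [ 0.  -0.1 -2.4] gap 13.2 rows 10
[[[-0.0052,-0.0436,0.0024],[0.0,0.0,-0.012],1.0],[[-0.0047,-0.0437,0.0024],[0.0,0.0,-0.012],1.0],[[-0.0042,-0.0437,0.0024],[0.0,0.0,-0.012],1.0],[[-0.0036,-0.0438,0.0024],[0.0,0.0,-0.012],1.0],[[-0.0031,-0.0438,0.0024],[0.0,0.0,-0.012],1.0],[[-0.0026,-0.0439,0.0024],[0.0,0.0,-0.012],1.0],[[-0.002,-0.0439,0.0024],[0.0,0.0,-0.012],1.0],[[-0.0015,-0.0439,0.0024],[0.0,0.0,-0.012],1.0]]
[[[-0.001,-0.0439,0.0024],[0.0,0.0,-0.012],1.0],[[-0.0005,-0.0439,0.0024],[0.0,0.0,-0.012],1.0]]
```

>>> play_rows(
  deltas=[
    [[-0.005,-0.03,0.002],[0,0,-0.012],1],
    [[-0.005,-0.044,0.002],[0,0,-0.012],1],
    [[-0.004,-0.044,0.002],[0,0,-0.012],1],
    [[-0.004,-0.044,0.002],[0,0,-0.012],1],
    [[-0.003,-0.044,0.002],[0,0,-0.012],1],
    [[-0.003,-0.044,0.002],[0,0,-0.012],1],
    [[-0.002,-0.044,0.002],[0,0,-0.012],1],
    [[-0.001,-0.044,0.002],[0,0,-0.012],1],
  ],
)

```text
time: 6.08
tool_pos: [589.4, -2.9, 276.8]
tcp_rot: [179.6, 1.4, 179.1]
ft_force: [0.0, 0.6, -3.2]
finger_gap: 13.2
```

```bash
python3 plan.py 583.9 -97.5 225 180 1 35
```

```text
t 6.08 at [589.4  -2.9 276.8] [179.58   1.45 179.1 ] q [ -6.   4.  85.   1.  90. -95.] F [ 0.   0.6 -3.2] gap 13.2 rows 4
[[[0.0013,-0.0238,0.0128],[0.002,0.006,-0.004],1.0],[[0.0013,-0.0237,0.0128],[0.002,0.006,-0.004],1.0],[[0.0014,-0.0237,0.0129],[0.002,0.006,-0.004],1.0],[[0.0014,-0.0237,0.0129],[0.002,0.006,-0.004],1.0]]
```

>>> play_rows(
  deltas=[
    [[0.001,-0.024,0.012],[0.002,0.006,-0.004],1],
    [[0.001,-0.024,0.012],[0.002,0.006,-0.004],1],
    [[0.001,-0.024,0.012],[0.002,0.006,-0.004],1],
    [[0.001,-0.022,0.012],[0.002,0.006,-0.004],1],
    [[0,0,0],[0,0,0],1],
  ],
)

```text
time: 6.7
tool_pos: [586.2, -104.2, 237.4]
tcp_rot: [-179.8, 0.6, 179.8]
ft_force: [-0.0, -0.5, -2.4]
finger_gap: 13.4
```

```bash
python3 plan.py 583.9 -97.5 220 180 1 35
```

```text
t 6.70 at [ 586.2 -104.2  237.4] [-179.77    0.65  179.75] q [ -15.    6.   86.   -0.   87. -105.] F [-0.  -0.5 -2.4] gap 13.4 rows 1
[[[0.0025,0.0067,0.0174],[-0.004,0.011,-0.004],1.0]]
```

>>> play_rows(
  deltas=[
    [[0.002,0.007,0.014],[-0.004,0.011,-0.004],1],
    [[0,0,0],[0,0,0],1],
  ],
)

```text
time: 6.95
tool_pos: [584.9, -95.7, 224.7]
tcp_rot: [180.0, 0.1, -180.0]
ft_force: [-0.5, 0.3, -3.3]
finger_gap: 13.4
```

```bash
python3 plan.py 583.9 -97.5 210 180 1 35
python3 - <<'E'
from h import *
t=eyes.snapshot("top")[:,:,::-1];s=eyes.snapshot("scene")[:,:,::-1]
a=crop(t,262,130,327,230,6,None);b=crop(s,170,120,260,220,6,None)
cv2.imwrite("pics/g2.png",cv2.resize(np.hstack([a,b]),None,fx=.86,fy=.86))
E
```

```text
t 6.95 at [584.9 -95.7 224.7] [ 1.7997e+02  1.2000e-01 -1.7998e+02] q [ -14.    6.   87.    0.   86. -104.] F [-0.5  0.3 -3.3] gap 13.4 rows 1
[[[0.001,-0.0018,0.0147],[0.0,0.002,0.0],1.0]]
```

View pics/g2.png

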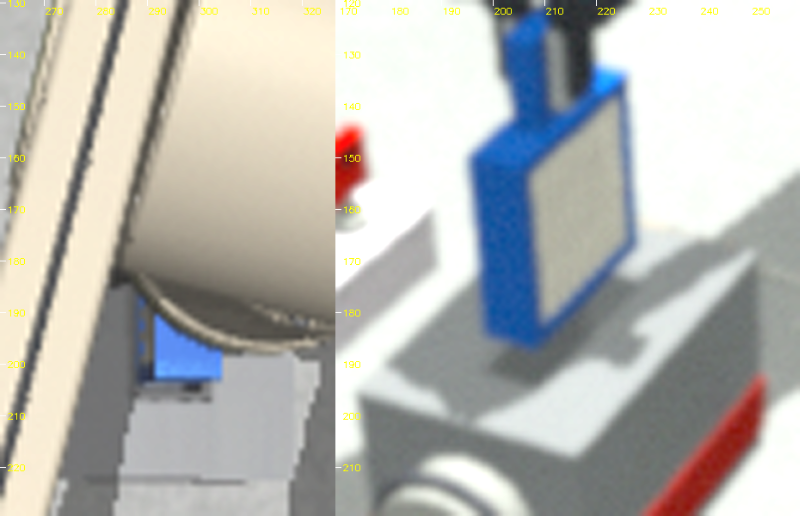

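The cassette hangs upright and square over the shaft, about 15 mm up. I'll go down gently and watch the force.

>>> play_rows(
  deltas=[
    [[0.001,-0.002,0.006],[0,0.002,0],1],
    [[0,0,0.005],[0,0,0],1],
    [[0,0,0.003],[0,0,0],1],
    [[0,0,0.002],[0,0,0],1],
  ],
)

```text
time: 7.55
tool_pos: [585.4, -97.8, 210.3]
tcp_rot: [-179.9, 0.2, -179.9]
ft_force: [-0.0, 0.7, -2.9]
finger_gap: 13.8
```

```bash
python3 plan.py 583.9 -97.5 204 180 1 35
```

```text
t 7.55 at [585.4 -97.8 210.3] [-179.94    0.25 -179.92] q [ -14.    7.   88.    0.   85. -105.] F [-0.   0.7 -2.9] gap 13.8 rows 1
[[[0.0015,0.0003,0.0062],[-0.001,0.004,0.001],1.0]]
```

>>> play_rows(
  deltas=[
    [[0.0015,0,0.003],[0,0.003,0],1],
    [[0,0,0.003],[0,0,0],1],
    [[0,0,0.003],[0,0,0],1],
    [[0,0,0.002],[0,0,0],1],
  ],
)

```text
time: 8.05
tool_pos: [583.8, -97.9, 198.4]
tcp_rot: [-179.9, 0.1, -179.9]
ft_force: [0.2, 0.0, -3.2]
finger_gap: 13.5
```

```bash
python3 plan.py 583.9 -97.5 190 180 1 35
```

```text
t 8.05 at [583.8 -97.9 198.4] [-1.7994e+02  6.0000e-02 -1.7993e+02] q [ -14.    7.   89.   -0.   84. -105.] F [ 0.2  0.  -3.2] gap 13.5 rows 1
[[[-0.0001,0.0004,0.0084],[-0.001,0.001,0.001],1.0]]
```

It's in the shaft past the chamfer with no contact. Continuing down.

>>> play_rows(
  deltas=[
    [[0,0.0005,0.006],[0,0,0],1],
    [[0,0,0.008],[0,0,0],1],
    [[0,0,0.008],[0,0,0],1],
    [[0,0,0.008],[0,0,0],1],
  ],
)

```text
time: 8.55
tool_pos: [584.0, -97.4, 166.7]
tcp_rot: [-179.9, 0.1, -179.9]
ft_force: [-0.3, -0.6, -1.6]
finger_gap: 13.2
```

```bash
python3 plan.py 583.9 -97.5 130 180 1 35
```

```text
t 8.55 at [584.  -97.4 166.7] [-1.7993e+02  9.0000e-02 -1.7993e+02] q [ -14.    8.   91.   -0.   80. -104.] F [-0.3 -0.6 -1.6] gap 13.2 rows 2
[[[0.0001,-0.0,0.0183],[-0.001,0.001,0.001],1.0],[[0.0001,-0.0,0.0183],[-0.001,0.001,0.001],1.0]]
```

>>> play_rows(
  deltas=[
    [[0,0,0.008],[0,0,0],1],
    [[0,0,0.008],[0,0,0],1],
    [[0,0,0.008],[0,0,0],1],
    [[0,0,0.008],[0,0,0],1],
    [[0,0,0.004],[0,0,0],1],
  ],
)

```text
time: 9.18
tool_pos: [583.5, -97.3, 127.1]
tcp_rot: [-180.0, 0.0, -179.9]
ft_force: [0.6, -0.3, -3.0]
finger_gap: 13.4
```

```bash
python3 plan.py 583.9 -97.5 119 180 1 35
```

```text
t 9.18 at [583.5 -97.3 127.1] [-1.7996e+02  1.0000e-02 -1.7994e+02] q [ -14.   10.   93.   -0.   76. -104.] F [ 0.6 -0.3 -3. ] gap 13.4 rows 1
[[[-0.0004,-0.0002,0.0081],[-0.001,0.0,0.001],1.0]]
```

>>> play_rows(
  deltas=[
    [[0,0,0.003],[0,0,0],1],
    [[0,0,0.002],[0,0,0],1],
    [[0,0,0.002],[0,0,0],1],
    [[0,0,0.001],[0,0,0],1],
  ],
)

```text
time: 9.68
tool_pos: [583.8, -97.4, 119.0]
tcp_rot: [-179.9, 0.1, -179.9]
ft_force: [-0.6, -0.1, -2.2]
finger_gap: 13.4
```

>>> play_rows(
  deltas=[
    [[0,0,0.0015],[0,0,0],1],
    [[0,0,0.0015],[0,0,0],1],
  ],
)

```text
time: 9.93
tool_pos: [584.3, -97.5, 118.5]
tcp_rot: [-179.9, 0.1, -179.9]
ft_force: [-7.7, 1.0, 11.4]
finger_gap: 13.7
```

It's home: floor contact came at TCP z 118.5, as predicted. Release.

>>> play_rows(
  deltas=[
    [[0,0,-0.001],[0,0,0],0.85],
    [[0,0,0],[0,0,0],0.7],
    [[0,0,0],[0,0,0],0.5],
    [[0,0,-0.01],[0,0,0],0.5],
    [[0,0,-0.03],[0,0,0],0.5],
    [[0,0,-0.05],[0,0,0],0.5],
  ],
)

```text
time: 10.68
tool_pos: [582.0, -96.9, 208.6]
tcp_rot: [180.0, -0.2, -179.9]
ft_force: [0.8, -0.5, 0.1]
finger_gap: 42.7
```

```bash
python3 plan.py 465.5 -303.5 190 178 0.3 58
```

```text
t 10.68 at [582.  -96.9 208.6] [ 179.98   -0.25 -179.93] q [ -14.    7.   88.   -0.   85. -104.] F [ 0.8 -0.5  0.1] gap 42.7 rows 5
[[[0.0233,-0.0413,0.0038],[0.0,-0.001,0.007],0.3],[[0.023,-0.0415,0.0038],[0.0,-0.001,0.007],0.3],[[0.0227,-0.0416,0.0038],[0.0,-0.001,0.007],0.3],[[0.0224,-0.0418,0.0038],[0.0,-0.001,0.007],0.3],[[0.0221,-0.042,0.0037],[0.0,-0.001,0.007],0.3]]
```

>>> play_rows(
  deltas=[
    [[0.023,-0.041,0.002],[0,0,0.007],0.3],
    [[0.023,-0.042,0.004],[0,0,0.007],0.3],
    [[0.023,-0.042,0.004],[0,0,0.007],0.3],
    [[0.022,-0.042,0.004],[0,0,0.007],0.3],
    [[0.022,-0.036,0.004],[0,0,0.007],0.3],
    [[0,0,0],[0,0,0],0.3],
  ],
)

```text
time: 11.42
tool_pos: [468.5, -305.8, 202.9]
tcp_rot: [-179.6, 0.7, 178.2]
ft_force: [-0.2, 0.7, -0.6]
finger_gap: 59.8
```

```bash
python3 plan.py 465.5 -303.5 120 178 0.3 40
python3 - <<'E'
from h import *
t=eyes.snapshot("top")[:,:,::-1];cv2.imwrite("top_b.png",t);s=eyes.snapshot("scene")[:,:,::-1];cv2.imwrite("scene_b.png",s)
a=crop(t,262,130,327,230,5,None);b=crop(s,130,120,225,220,5,None)
cv2.imwrite("pics/g3.png",np.hstack([a,b]))
E
```

```text
t 11.43 at [ 468.5 -305.8  202.9] [-179.61    0.73  178.15] q [ -38.    1.   95.    0.   83. -127.] F [-0.2  0.7 -0.6] gap 59.8 rows 3
[[[0.0014,0.0009,0.0276],[-0.002,0.004,0.001],0.3],[[0.0013,0.0008,0.0276],[-0.002,0.004,0.001],0.3],[[0.0012,0.0008,0.0276],[-0.002,0.004,0.001],0.3]]
```

View pics/g3.png

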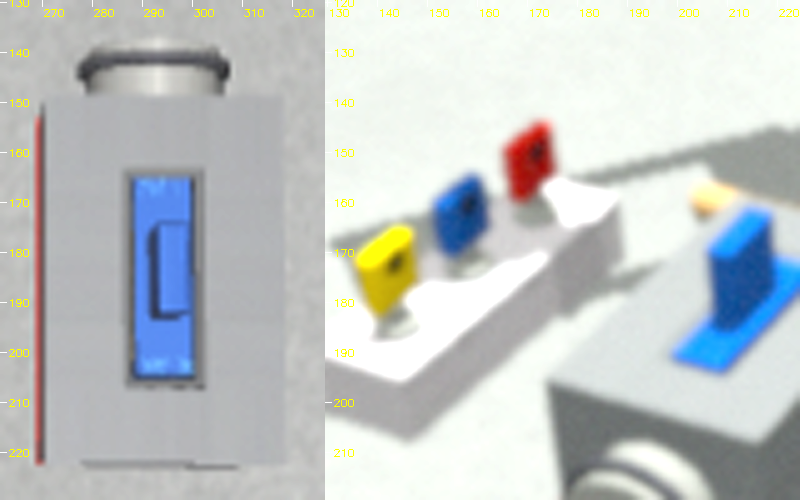

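The cassette is fully home, its frame flush with the top of the housing. Now I'll go down to the red key.

>>> play_rows(
  deltas=[
    [[0.002,0.002,0.03],[-0.006,0.01,0.002],0.3],
    [[0.001,0,0.03],[0,0,0],0.3],
    [[0,0,0.02],[0,0,0],0.3],
    [[0,0,0.005],[0,0,0],0.3],
    [[0,0,0],[0,0,0],0.3],
  ],
)

```text
time: 12.15
tool_pos: [473.4, -297.4, 119.8]
tcp_rot: [-179.9, 0.5, 178.6]
ft_force: [0.1, 0.6, -0.6]
finger_gap: 60.0
```

```bash
python3 plan.py 465.5 -303.5 59 178.2 0.3 20
```

```text
t 12.15 at [ 473.4 -297.4  119.8] [-179.91    0.51  178.6 ] q [ -38.    5.   99.    0.   75. -126.] F [ 0.1  0.6 -0.6] gap 60.0 rows 4
[[[0.0021,-0.0015,0.0152],[-0.0,0.002,0.002],0.3],[[0.002,-0.0016,0.0152],[-0.0,0.002,0.002],0.3],[[0.002,-0.0016,0.0152],[-0.0,0.002,0.002],0.3],[[0.002,-0.0016,0.0152],[-0.0,0.002,0.002],0.3]]
```

>>> play_rows(
  deltas=[
    [[0.008,-0.006,0.006],[0,0.008,0.006],0.3],
    [[0,0,0.01],[0,0,0],0.3],
    [[0,0,0.01],[0,0,0],0.3],
    [[0,0,0],[0,0,0],0.3],
  ],
)

```text
time: 12.65
tool_pos: [466.1, -304.3, 94.4]
tcp_rot: [-179.8, 0.2, 178.3]
ft_force: [1.3, -0.3, 0.3]
finger_gap: 59.9
```

```bash
python3 plan.py 465.5 -303.5 59 178.2 0.3 10
```

```text
t 12.65 at [ 466.1 -304.3   94.4] [-179.79    0.18  178.25] q [ -38.    7.  101.   -0.   72. -127.] F [ 1.3 -0.3  0.3] gap 59.9 rows 4
[[[0.0002,0.0002,0.0088],[-0.001,0.001,0.0],0.3],[[0.0002,0.0002,0.0088],[-0.001,0.001,0.0],0.3],[[0.0002,0.0002,0.0088],[-0.001,0.001,0.0],0.3],[[0.0002,0.0002,0.0088],[-0.001,0.001,0.0],0.3]]
```

>>> play_rows(
  deltas=[
    [[0.0005,0.0005,0.009],[-0.003,0.002,0],0.3],
    [[0,0,0.009],[0,0,0],0.3],
    [[0,0,0.009],[0,0,0],0.3],
    [[0,0,0.007],[0,0,0],0.3],
    [[0,0,0.001],[0,0,0],0.3],
  ],
)

```text
time: 13.28
tool_pos: [465.5, -303.7, 56.6]
tcp_rot: [-180.0, 0.0, 178.2]
ft_force: [-0.4, 1.3, 1.3]
finger_gap: 59.7
```

```bash
python3 plan.py 465.5 -303.5 59 178.2 0.3 10
```

```text
t 13.28 at [ 465.5 -303.7   56.6] [-1.7999e+02  4.0000e-02  1.7825e+02] q [ -38.   10.  102.    0.   68. -127.] F [-0.4  1.3  1.3] gap 59.7 rows 1
[[[0.0,0.0002,-0.0024],[-0.0,0.001,0.001],0.3]]
```

>>> play_rows(
  deltas=[
    [[0,0,-0.002],[0,0,0],0.6],
    [[0,0,0],[0,0,0],0.8],
    [[0,0,0],[0,0,0],1],
    [[0,0,0],[0,0,0],1],
    [[0,0,0],[0,0,0],1],
  ],
  force=60,
)

```text
time: 13.9
tool_pos: [466.1, -304.2, 59.8]
tcp_rot: [-179.9, 0.1, 178.2]
ft_force: [-0.4, -0.1, -0.6]
finger_gap: 11.2
```

```bash
python3 plan.py 465.5 -303.7 200 178.2 1 25
```

```text
t 13.90 at [ 466.1 -304.2   59.8] [-1.7994e+02  1.2000e-01  1.7825e+02] q [ -38.    9.  102.    0.   69. -127.] F [-0.4 -0.1 -0.6] gap 11.2 rows 6
[[[0.0001,0.0,-0.0234],[-0.0,0.0,0.0],1.0],[[0.0001,0.0001,-0.0234],[-0.0,0.0,0.0],1.0],[[0.0001,0.0001,-0.0234],[-0.0,0.0,0.0],1.0],[[0.0001,0.0001,-0.0234],[-0.0,0.0,0.0],1.0],[[0.0001,0.0001,-0.0234],[-0.0,0.0,0.0],1.0],[[0.0001,0.0001,-0.0234],[-0.0,0.0,0.0],1.0]]
```

Red key gripped. Lifting it out.

>>> play_rows(
  deltas=[
    [[0,0,-0.006],[0,0,0],1],
    [[0,0,-0.015],[0,0,0],1],
    [[0,0,-0.025],[0,0,0],1],
    [[0,0,-0.04],[0,0,0],1],
    [[0,0,-0.05],[0,0,0],1],
    [[0,0,-0.02],[0,0,0],1],
  ],
)

```text
time: 14.65
tool_pos: [464.9, -303.3, 223.3]
tcp_rot: [-180.0, 0.0, 178.2]
ft_force: [0.3, -1.0, -0.8]
finger_gap: 11.2
```

```bash
python3 plan.py 518 108 215 188.1 1 50
```

```text
t 14.65 at [ 464.9 -303.3  223.3] [-1.7999e+02  5.0000e-02  1.7825e+02] q [ -38.    1.   93.    0.   86. -127.] F [ 0.3 -1.  -0.8] gap 11.2 rows 9
[[[-0.0045,0.0459,0.0009],[-0.0,0.0,-0.019],1.0],[[-0.0054,0.0458,0.0009],[-0.0,0.0,-0.019],1.0],[[-0.0062,0.0457,0.0009],[-0.0,0.0,-0.019],1.0],[[-0.0071,0.0455,0.0009],[-0.0,0.0,-0.019],1.0],[[-0.008,0.0454,0.0009],[-0.0,0.0,-0.019],1.0],[[-0.0089,0.0452,0.0009],[-0.0,0.0,-0.019],1.0],[[-0.0097,0.045,0.0009],[-0.0,0.0,-0.019],1.0],[[-0.0106,0.0448,0.0009],[-0.0,0.0,-0.019],1.0]]
[[[-0.0114,0.0446,0.0009],[-0.0,0.0,-0.019],1.0]]
```

>>> play_rows(
  deltas=[
    [[-0.004,0.04,0],[0,0,-0.019],1],
    [[-0.005,0.046,0],[0,0,-0.019],1],
    [[-0.006,0.046,0.001],[0,0,-0.019],1],
    [[-0.007,0.046,0.001],[0,0,-0.019],1],
    [[-0.008,0.046,0.001],[0,0,-0.019],1],
    [[-0.009,0.046,0.001],[0,0,-0.019],1],
    [[-0.01,0.046,0.001],[0,0,-0.019],1],
    [[-0.011,0.046,0.001],[0,0,-0.019],1],
  ],
)

```text
time: 15.65
tool_pos: [515.3, 67.1, 231.5]
tcp_rot: [-179.4, 1.1, -173.1]
ft_force: [-0.4, -0.2, -1.0]
finger_gap: 11.4
```

```bash
python3 plan.py 518 108 180 188.1 1 40
```

```text
t 15.65 at [515.3  67.1 231.5] [-179.41    1.06 -173.15] q [  2.  -6.  99.  -1.  86. -95.] F [-0.4 -0.2 -1. ] gap 11.4 rows 2
[[[-0.0033,0.0204,0.0256],[-0.005,0.009,-0.011],1.0],[[-0.0038,0.0202,0.0257],[-0.005,0.009,-0.011],1.0]]
```

>>> play_rows(
  deltas=[
    [[-0.003,0.018,0.02],[-0.005,0.009,-0.011],1],
    [[-0.004,0.016,0.02],[-0.005,0.009,-0.011],1],
    [[0,0,0.005],[0,0,0],1],
    [[0,0,0],[0,0,0],1],
  ],
)

```text
time: 16.15
tool_pos: [518.6, 104.0, 185.4]
tcp_rot: [-180.0, 0.0, -171.7]
ft_force: [0.2, -0.7, -0.5]
finger_gap: 11.1
```

```bash
python3 plan.py 518 108 160 188.1 1 40
```

```text
t 16.15 at [518.6 104.  185.4] [-1.7996e+02  1.0000e-02 -1.7166e+02] q [  6.  -2. 100.  -0.  82. -93.] F [ 0.2 -0.7 -0.5] gap 11.1 rows 1
[[[-0.0,0.0041,0.0254],[-0.001,0.0,0.004],1.0]]
```

>>> play_rows(
  deltas=[
    [[0,0.004,0.014],[0,0,0.003],1],
    [[0,0,0.012],[0,0,0],1],
    [[0,0,0],[0,0,0],1],
    [[0,0,0],[0,0,0],1],
  ],
)

```text
time: 16.65
tool_pos: [518.3, 105.9, 157.9]
tcp_rot: [-179.9, 0.0, -172.0]
ft_force: [0.2, 0.2, -1.0]
finger_gap: 11.4
```

```bash
python3 plan.py 518 108 148 188.1 1 40
python3 - <<'E'
from h import *
s=eyes.snapshot("scene")[:,:,::-1];t=eyes.snapshot("top")[:,:,::-1]
a=crop(s,275,150,345,220,8,None);b=crop(t,180,190,230,240,8,None)
b=cv2.copyMakeBorder(b,0,a.shape[0]-b.shape[0],0,0,0)
cv2.imwrite("pics/g4.png",cv2.resize(np.hstack([a,b]),None,fx=.83,fy=.83))
p=r.sense()["tool_pos"]; print("tip exp",proj("scene",[p[0],p[1],p[2]-45.8]),"sw",proj("scene",[518,108,94]))
E
```

```text
t 16.65 at [518.3 105.9 157.9] [-1.7993e+02  3.0000e-02 -1.7204e+02] q [  6.  -1. 102.  -0.  79. -92.] F [ 0.2  0.2 -1. ] gap 11.4 rows 1
[[[0.0,0.0021,0.0099],[-0.001,0.001,-0.002],1.0]]
tip exp [[307.39742351 187.768091  ]] sw [[307.87713625 194.44401307]]
```

View pics/g4.png

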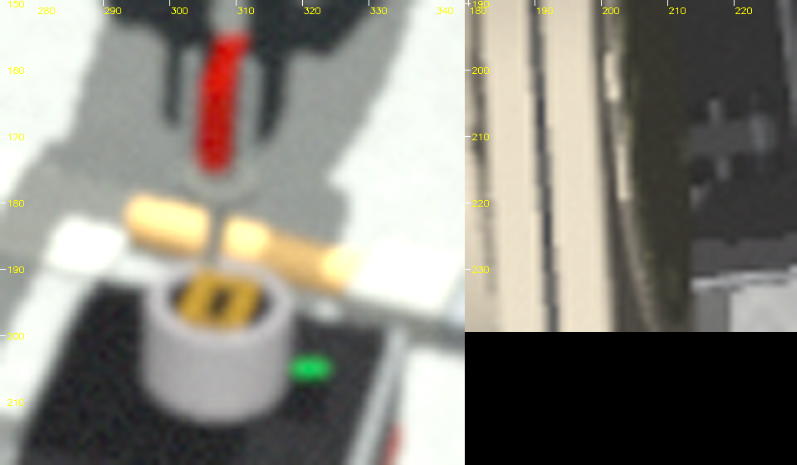

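Scene: the key tip (307.2,189) sits right above the slot (307.3,194.7), so the target is y≈107. I'll lower it carefully.

>>> play_rows(
  deltas=[
    [[0,0.001,0.006],[0,0,-0.002],1],
    [[0,0,0.005],[0,0,0],1],
    [[0,0,0.003],[0,0,0],1],
    [[0,0,0.001],[0,0,0],1],
  ],
)

```text
time: 17.25
tool_pos: [518.6, 107.2, 142.7]
tcp_rot: [-179.9, 0.1, -171.9]
ft_force: [0.3, 0.3, -1.2]
finger_gap: 11.4
```

```bash
python3 plan.py 518.3 107 138 188.1 1 40
```

```text
t 17.25 at [518.6 107.2 142.7] [-1.7993e+02  1.1000e-01 -1.7190e+02] q [  6.  -0. 103.  -0.  77. -92.] F [ 0.3  0.3 -1.2] gap 11.4 rows 1
[[[0.0004,-0.0002,0.0047],[-0.001,0.002,0.0],1.0]]
```

>>> play_rows(
  deltas=[
    [[0.0003,0,0.003],[0,0.001,0],1],
    [[0,0,0.0015],[0,0,0],1],
    [[0,0,0.0015],[0,0,0],1],
  ],
)

```text
time: 17.62
tool_pos: [518.7, 107.3, 136.9]
tcp_rot: [-179.9, 0.1, -171.9]
ft_force: [-1.0, 1.0, -0.0]
finger_gap: 11.4
```

>>> play_rows(
  deltas=[
    [[0,0,0.002],[0,0,0],1],
    [[0,0,0.002],[0,0,0],1],
  ],
)

```text
time: 17.88
tool_pos: [518.9, 107.6, 132.9]
tcp_rot: [-180.0, 0.1, -171.9]
ft_force: [0.4, 1.0, -0.7]
finger_gap: 11.3
```

The tip is about 7 mm into the slot with little force. Continuing.

>>> play_rows(
  deltas=[
    [[0,0,0.004],[0,0,0],1],
    [[0,0,0.004],[0,0,0],1],
    [[0,0,0.003],[0,0,0],1],
  ],
)

```text
time: 18.25
tool_pos: [518.7, 107.6, 120.9]
tcp_rot: [-180.0, 0.1, -171.9]
ft_force: [0.3, 0.7, -0.2]
finger_gap: 11.0
```

>>> play_rows(
  deltas=[
    [[0,0,0.003],[0,0,0],1],
    [[0,0,0.002],[0,0,0],1],
    [[0,0,0.001],[0,0,0],1],
  ],
)

```text
time: 18.62
tool_pos: [518.5, 107.6, 114.1]
tcp_rot: [-180.0, 0.1, -171.9]
ft_force: [-0.5, 0.0, -0.3]
finger_gap: 11.1
```

>>> play_rows(
  deltas=[
    [[0,0,0.0015],[0,0,0],1],
    [[0,0,0.0015],[0,0,0],1],
  ],
)

```text
time: 18.88
tool_pos: [519.0, 107.7, 113.2]
tcp_rot: [-180.0, 0.1, -171.9]
ft_force: [-9.1, -0.8, 16.5]
finger_gap: 11.4
```

```bash
python3 plan.py 518.5 107.6 113.5 115 1 40
```

```text
t 18.88 at [519.  107.7 113.2] [-1.7997e+02  1.3000e-01 -1.7188e+02] q [  6.   2. 104.  -0.  74. -92.] F [-9.1 -0.8 16.5] gap 11.4 rows 8
[[[0.0001,0.0,-0.0],[0.0,0.0,0.16],1.0],[[0.0001,-0.0,-0.0],[0.0,0.0,0.16],1.0],[[0.0001,-0.0,-0.0],[0.0,0.0,0.16],1.0],[[0.0001,-0.0,-0.0],[0.0,0.0,0.16],1.0],[[0.0001,-0.0,-0.0],[0.0,0.0,0.16],1.0],[[0.0,-0.0,-0.0],[0.0,0.0,0.16],1.0],[[0.0,-0.0001,-0.0],[0.0,0.0,0.16],1.0],[[0.0,-0.0001,-0.0],[0.0,0.0,0.16],1.0]]
```

Shoulder is seated at z≈113.5, as predicted. Relax slightly and turn clockwise (+ about tool z).

>>> play_rows(
  deltas=[
    [[0,0,-0.0003],[0,0,0.06],1],
    [[0,0,0],[0,0,0.12],1],
    [[0,0,0],[0,0,0.12],1],
    [[0,0,0],[0,0,0.12],1],
    [[0,0,0],[0,0,0.12],1],
  ],
)

```text
time: 19.5
tool_pos: [519.0, 108.2, 113.8]
tcp_rot: [179.9, 0.1, 156.3]
ft_force: [-1.0, 0.0, -0.0]
finger_gap: 10.8
```

```bash
python3 plan.py 518.5 107.4 113.5 116 1 40; python3 -c "
from bench import r; print(r.sense()['wrist_torque'])"
```

```text
t 19.50 at [519.  108.2 113.8] [1.7991e+02 1.4000e-01 1.5628e+02] q [  6.   2. 104.   0.  74. -60.] F [-1.  0. -0.] gap 10.8 rows 5
[[[0.0,-0.0002,0.0001],[0.0,0.0,0.141],1.0],[[0.0,-0.0002,0.0001],[0.0,0.0,0.141],1.0],[[-0.0,-0.0002,0.0001],[0.0,0.0,0.141],1.0],[[-0.0001,-0.0002,0.0001],[0.0,0.0,0.141],1.0],[[-0.0001,-0.0002,0.0001],[0.0,0.0,0.141],1.0]]
[0.07099374 0.11862135 0.04174817]
```

>>> play_rows(
  deltas=[
    [[0,0,0],[0,0,0.12],1],
    [[0,0,0],[0,0,0.12],1],
    [[0,0,0],[0,0,0.12],1],
    [[0,0,0],[0,0,0.1],1],
    [[0,0,0],[0,0,0.06],1],
  ],
)

```text
time: 20.12
tool_pos: [518.9, 107.8, 113.8]
tcp_rot: [179.9, 0.1, 125.4]
ft_force: [0.5, 1.1, 0.4]
finger_gap: 11.0
```

```bash
python3 plan.py 518.5 107.4 113.5 116 1 40; python3 -c "
from bench import r; print(r.sense()['wrist_torque'])"
```

```text
t 20.12 at [518.9 107.8 113.8] [1.7989e+02 1.0000e-01 1.2543e+02] q [  6.   2. 104.  -0.  74. -29.] F [0.5 1.1 0.4] gap 11.0 rows 1
[[[-0.0001,-0.0005,0.0003],[0.002,0.002,0.165],1.0]]
[0.17928442 0.05671243 0.06175293]
```

>>> play_rows(
  deltas=[
    [[0,0,0],[0,0,0.05],1],
    [[0,0,0],[0,0,0.05],1],
    [[0,0,0],[0,0,0.05],1],
    [[0,0,0],[0,0,0.03],1],
  ],
)

```text
time: 20.62
tool_pos: [518.7, 107.7, 113.8]
tcp_rot: [179.9, 0.1, 114.8]
ft_force: [-0.9, 0.4, 0.6]
finger_gap: 10.8
```

```bash
python3 -c "
from bench import r; s=r.sense();print(s['wrist_torque'],s['tcp_rot'],s['ft_force'])"
```

```text
[ 0.16779789  0.1093654  -0.011521  ] [1.79898962e+02 9.00258938e-02 1.14759590e+02] [-0.90138524  0.4432471   0.60170885]
```

>>> play_rows(
  deltas=[
    [[0,0,0],[0,0,0.04],1],
    [[0,0,0],[0,0,0.04],1],
  ],
)

```text
time: 20.88
tool_pos: [518.7, 107.6, 113.8]
tcp_rot: [179.9, 0.1, 110.1]
ft_force: [0.5, 1.1, -0.1]
finger_gap: 11.3
```

```bash
python3 -c "
from bench import r; s=r.sense();print(s['wrist_torque'],s['tcp_rot'],s['ft_force'])"
```

```text
[0.17647214 0.04222059 0.46700981] [1.79896502e+02 8.88848381e-02 1.10063800e+02] [ 0.4681734   1.11922966 -0.11788339]
```

The torque jumped to 0.47 N m, about ten times the friction, so it's against the stop. Release and rise straight up.

>>> play_rows(
  deltas=[
    [[0,0,0],[0,0,0],0.85],
    [[0,0,0],[0,0,0],0.6],
    [[0,0,0],[0,0,0],0.5],
    [[0,0,-0.01],[0,0,0],0.5],
    [[0,0,-0.03],[0,0,0],0.5],
    [[0,0,-0.04],[0,0,0],0.5],
    [[0,0,-0.04],[0,0,0],0.6],
  ],
)

```text
time: 21.75
tool_pos: [516.3, 107.1, 235.2]
tcp_rot: [-179.7, 0.0, 110.2]
ft_force: [0.5, 0.1, -0.3]
finger_gap: 34.4
```

```bash
python3 plan.py 621.5 122.7 200 98 1 40; python3 - <<'E'
from h import *
s=eyes.snapshot("scene")[:,:,::-1]
cv2.imwrite("pics/g5.png",crop(s,265,155,345,235,7,None))
E
```

```text
t 21.75 at [516.3 107.1 235.2] [-1.7975e+02  4.0000e-02  1.1019e+02] q [  6.  -4.  96.  -0.  88. -14.] F [ 0.5  0.1 -0.3] gap 34.4 rows 3
[[[-0.0072,0.0348,0.0116],[-0.001,0.0,0.071],1.0],[[-0.0047,0.0352,0.0116],[-0.001,0.0,0.071],1.0],[[-0.0022,0.0354,0.0117],[-0.001,0.0,0.071],1.0]]
```

View pics/g5.png

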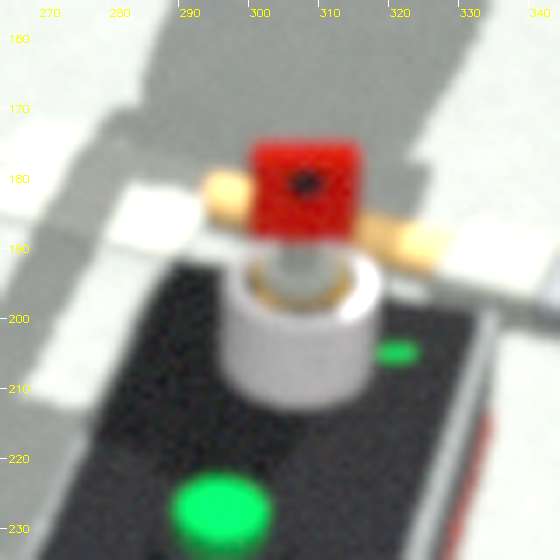

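The key is seated with its shoulder on the face and turned to on. On to the button with the gripper shut.

>>> play_rows(
  deltas=[
    [[-0.007,0.034,0.006],[0,0,0.07],1],
    [[-0.005,0.036,0.012],[0,0,0.07],1],
    [[-0.002,0.03,0.014],[0,0,0.07],1],
    [[0,0,0.02],[0,0,0],1],
    [[0,0,0.01],[0,0,0],1],
  ],
)

```text
time: 22.42
tool_pos: [625.3, 122.6, 187.2]
tcp_rot: [179.0, 0.1, 97.9]
ft_force: [0.0, 0.7, 0.6]
finger_gap: 0.0
```

```bash
python3 plan.py 621.5 122.7 110 98 1 20
```

```text
t 22.43 at [625.3 122.6 187.2] [1.7905e+02 1.4000e-01 9.7900e+01] q [ 7. 14. 83. -0. 82. -1.] F [0.  0.7 0.6] gap 0.0 rows 4
[[[0.0002,-0.0013,0.0193],[0.004,0.001,-0.0],1.0],[[0.0002,-0.0012,0.0193],[0.004,0.001,-0.0],1.0],[[0.0002,-0.0011,0.0193],[0.004,0.001,-0.0],1.0],[[0.0002,-0.001,0.0193],[0.004,0.001,-0.0],1.0]]
```

>>> play_rows(
  deltas=[
    [[0,-0.004,0.02],[0.016,0.002,0],1],
    [[0,0,0.02],[0,0,0],1],
    [[0,0,0.015],[0,0,0],1],
    [[0,0,0.008],[0,0,0],1],
    [[0,0,0.004],[0,0,0],1],
    [[0,0,0],[0,0,0],1],
  ],
)

```text
time: 23.18
tool_pos: [619.1, 121.8, 115.5]
tcp_rot: [-179.9, 0.0, 98.0]
ft_force: [-0.0, 0.3, 1.1]
finger_gap: -0.0
```

```bash
python3 plan.py 621.5 122.7 86 98 1 10
```

```text
t 23.18 at [619.1 121.8 115.5] [-1.7988e+02  2.0000e-02  9.7990e+01] q [ 6. 17. 87. -0. 76. -1.] F [-0.   0.3  1.1] gap -0.0 rows 3
[[[0.0002,0.0008,0.0098],[-0.001,0.0,-0.0],1.0],[[0.0002,0.0008,0.0098],[-0.001,0.0,-0.0],1.0],[[0.0002,0.0008,0.0098],[-0.001,0.0,-0.0],1.0]]
```

>>> play_rows(
  deltas=[
    [[0.001,0.002,0.01],[0,0,0],1],
    [[0,0,0.01],[0,0,0],1],
    [[0,0,0.006],[0,0,0],1],
    [[0,0,0.002],[0,0,0],1],
  ],
)

```text
time: 23.68
tool_pos: [622.1, 123.3, 86.9]
tcp_rot: [180.0, 0.0, 98.0]
ft_force: [-0.2, -0.5, -0.2]
finger_gap: 0.2
```

>>> play_rows(
  deltas=[
    [[0,0,0.003],[0,0,0],1],
    [[0,0,0.003],[0,0,0],1],
    [[0,0,0.002],[0,0,0],1],
  ],
)

```text
time: 24.05
tool_pos: [622.2, 123.3, 79.0]
tcp_rot: [180.0, 0.0, 98.0]
ft_force: [-1.7, -0.6, 2.1]
finger_gap: -0.0
```

Contact, with the spring force rising. Pressing on to the stop.

>>> play_rows(
  deltas=[
    [[0,0,0.002],[0,0,0],1],
    [[0,0,0.002],[0,0,0],1],
    [[0,0,0.0015],[0,0,0],1],
  ],
)

```text
time: 24.42
tool_pos: [622.4, 123.4, 75.9]
tcp_rot: [179.9, 0.0, 98.0]
ft_force: [-10.0, -1.8, 19.1]
finger_gap: -0.2
```

>>> play_rows(
  deltas=[
    [[0,0,0.0015],[0,0,0],1],
    [[0,0,0.001],[0,0,0],1],
  ],
)

```text
time: 24.68
tool_pos: [622.3, 123.3, 76.1]
tcp_rot: [179.9, 0.0, 98.0]
ft_force: [-5.8, -1.0, 9.1]
finger_gap: -0.1
```

Fully down: the stop is at z 76, and 19 N is well above the 5 N spring force. Release and rise clear.

>>> play_rows(
  deltas=[
    [[0,0,-0.005],[0,0,0],1],
    [[0,0,-0.01],[0,0,0],1],
    [[0,0,-0.03],[0,0,0],1],
    [[0,0,-0.04],[0,0,0],1],
    [[0,0,-0.05],[0,0,0],1],
    [[0,0,-0.05],[0,0,0],1],
    [[0.05,-0.03,0],[0,0,0],1],
    [[0.05,-0.04,0],[0,0,0],1],
  ],
)

```text
time: 25.68
tool_pos: [540.4, 211.8, 268.7]
tcp_rot: [179.7, -0.0, 97.6]
ft_force: [1.2, 2.2, 0.8]
finger_gap: 0.1
```

>>> play_rows(
  deltas=[
    [[0.06,0,0],[0,0,0],1],
    [[0.06,0,0],[0,0,0],1],
    [[0.03,0,0],[0,0,0],1],
    [[0,0,0],[0,0,0],1],
    [[0,0,0],[0,0,0],1],
  ],
)

```text
time: 26.3
tool_pos: [516.2, 367.2, 271.0]
tcp_rot: [179.5, -0.1, 97.9]
ft_force: [0.4, -0.1, 0.1]
finger_gap: -0.4
```

```bash
python3 - <<'E'
from h import *
t=eyes.snapshot("top")[:,:,::-1];s=eyes.snapshot("scene")[:,:,::-1]
a=crop(t,170,140,320,250,5,None);b=crop(s,130,130,350,260,3.4,None)
w=max(a.shape[1],b.shape[1]);f=lambda x:cv2.copyMakeBorder(x,0,0,0,w-x.shape[1],0)
o=np.vstack([f(a),f(b)]);cv2.imwrite("pics/g6.png",cv2.resize(o,None,fx=.6,fy=.6,interpolation=cv2.INTER_AREA))
print(r.sense()["tool_pos"],r.sense()["qd"].round(2))
E
```

```text
[516.41592623 366.69276853 270.97815625] [-0.44 -0.11  0.05 -0.07  0.19  0.17]
```

View pics/g6.png

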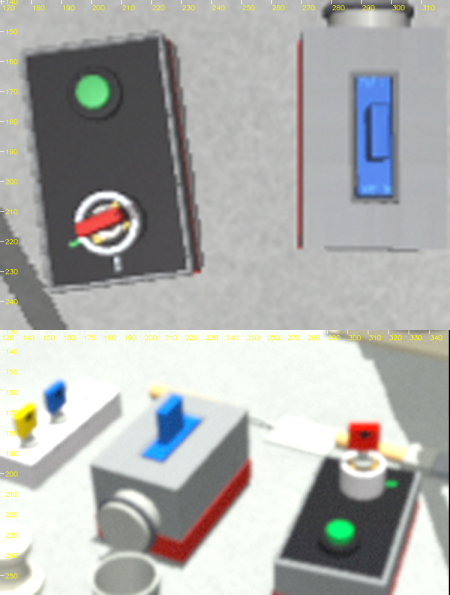

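Final view: the cassette is flush, the key points at the green "on" mark (yaw about −64°, against −61° plus play), the button is up and the arm is clear.

```bash
python3 -c "
from bench import r; print(r.hand_in())"
```

```text
the job is handed in; nothing more can be done
None
```

The job is done in the order asked, and I handed it in at about 26 s of the 72 s allowed. `r.hand_in()` reports no verdict, so these are my own last checks:

- **Cassette:** the clean blue cassette went down the shaft held all the way, and touched the floor at the predicted height (TCP 118.5 mm). The last pictures show its frame flush with the housing top.
- **Key:** the red key seated with its shoulder on the switch face at the predicted height, then turned clockwise. At the end the torque rose to about 0.47 N m, against 0.04 N m of friction, so it is at the stop. In the last picture it points at the green "on" mark, at about −64° against −61° expected; the 3° difference fits the key's play in the slot.
- **Button:** pressed to its stop, with the top at 76 mm and 19 N against the 5 N needed, then let go. It looks up again in the last picture.
- **Rest of the bench:** I touched nothing else on purpose. The other keys are unmoved in the last picture; its crops did not cover the used cassette. The arm ended clear, with no contact force.

My first pixel readings were about 1 px off because of how I placed the tick labels on the crops. An overlay check showed it, and I corrected it before any move. After that the two cameras agreed to about 2 mm.

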